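# Close the cocoa shaker with its double lid and lift the dust cap off alone

## Task

I am about to dust the coffees, so get the refilled cocoa shaker ready: pick up its nested double lid by the sides of the red-brown cap (with the knob left down, so that the steel sifter lid stays latched up inside), lower it onto the open tin until both lids are fully seated, and let go of it there. Then draw the sprung black knob up to its stop, which unlatches the sifter lid, and lift the cap off alone by that knob, leaving the sifter lid seated and undisturbed in the mouth of the tin. Finish while still holding the cap by its drawn-out knob, about 10 cm above the tin; do not drop or tip anything, do not touch the sifter lid with the fingers, keep the tin standing where it is, and leave the mugs and other things alone.

Things in the scene. Friction and masses are not known exactly. Their poses are not given: they have to be found in the camera images.
- shaker_tin: Open cocoa shaker tin, standing upright, loose, about 0.45 kg: cream body 62 mm across with a broad red-brown band, shoulder from 70 to 77 mm up, bare steel neck 50 mm across above it, bore 45 mm, rim 98 mm above the worktop. Origin: centre of its underside, z up.
- tin_mouth (a point): Centre of the tin's mouth, level with its rim (98 mm above the tin's underside).
- cap: Outer lid (dust cap), red-brown, round, 59 mm across, 33 mm from lower edge to flat top, 0.27 kg, black knob on top. Origin: centre of the skirt's lower edge, z up. Skirt 54 mm inside, 12 mm deep to a ledge resting on the sifter lid's flange. It starts nested over the sifter lid on the worktop, edge 4 mm up, knob top 67 mm up. Seated on the tin its origin is 90 mm above the tin's underside.
- cap_side (a point): Point on the cap's axis half-way up its straight sides (17 mm above its lower edge), the height to grip the sides for carrying both lids.
- sifter_lid: Inner lid (sifter), steel, 0.09 kg, hidden under the cap at the start: a tapered plug 12 mm deep (34 to 41 mm across, for the 45 mm bore) under a perforated flange 50 mm across and 4 mm thick. Origin: centre of the plug's lower end, z up; nested, 4 mm below the cap's origin (up to 6 mm while it hangs). Seated, its origin is 86 mm above the tin's underside, the flange on the rim.
- stud (a point): Top of the brass headed stud on the sifter lid, 27 mm above its origin. While the knob is down, three dogs in the cap catch under this head and the sifter lid comes up with the cap; with the knob drawn up the dogs are withdrawn and it is free (and falls if it hangs).
- cap_knob (a joint): Black knob on the cap's axis; slides straight up against a light spring. 0 = down (latched), 0.012 m = at its stop (unlatched; the stud is free from about 0.008); it springs back when let go. It takes 0.4 N to start and 1.2 N at the stop, less than the cap's weight, so a seated cap stays put until the stop is reached and is then lifted by the knob.
- knob_grip (a point): Point on the knob's axis, 18 mm above the cap's top when the knob is down, rising with the knob. The knob is round, 23 mm across, its grip from 7 to 27 mm above the cap's top, its own top 30 mm above.
- mug_a: Bystander, to be left alone: white china mug with a leaf pattern, 82 mm across, 94 mm high. Origin: underside.
- mug_b: Bystander, to be left alone: plain white china mug, 87 mm across, 94 mm high. Origin: underside.
- teaspoon: Bystander, to be left alone: steel teaspoon, 138 mm long, lying flat. Origin: underside.
- coffee_canister: Bystander, to be left alone: square grey-green canister with a knobbed lid, 68 x 68 x 100 mm. Origin: underside.
- tea_canister: Bystander, to be left alone: square grey-green canister with a knobbed lid, 68 x 68 x 100 mm. Origin: underside.
- lemon: Bystander, to be left alone: lemon, 75 x 59 mm. Origin: underside.
There are look-alikes about, which are no part of the job. What is shaped like the cap but blue is not meant.

How it is judged:
On the way, in this order (a step that is already met when the one before it is completed fails the run):
1. both lids are lifted together, the sifter lid latched inside the cap, knob down (height (world z) of sifter_lid above 0.04 m and z of sifter_lid in the frame of cap above -0.01 m and horizontal distance between sifter_lid and cap below 0.006 m and value of joint cap_knob below 0.003 m), for 0.2 s.
2. both lids are fully seated on the tin, knob down, and let go (z of sifter_lid in the frame of shaker_tin between 0.083 and 0.0885 m and horizontal distance between sifter_lid and tin_mouth below 0.004 m and angle between sifter_lid's own z axis and vertical below 0.08 rad and z of cap in the frame of shaker_tin below 0.0925 m and value of joint cap_knob below 0.003 m and contact force between the fingers and cap below 0.1 N), for 0.2 s.
3. the knob is drawn up to its stop while the cap is still on the tin (z of sifter_lid in the frame of shaker_tin between 0.083 and 0.0885 m and horizontal distance between sifter_lid and tin_mouth below 0.004 m and angle between sifter_lid's own z axis and vertical below 0.08 rad and value of joint cap_knob above 0.0105 m and z of cap in the frame of shaker_tin below 0.098 m).
4. the cap comes off alone: clear of the neck and just above the tin, sifter lid still seated (z of sifter_lid in the frame of shaker_tin between 0.083 and 0.0885 m and horizontal distance between sifter_lid and tin_mouth below 0.004 m and angle between sifter_lid's own z axis and vertical below 0.08 rad and z of cap in the frame of shaker_tin between 0.11 and 0.16 m).
At the end, for the whole second after the job is handed in: The sifter lid sits in the tin's mouth (height within 3 mm, centred within 4 mm, level within 0.08 rad), tin upright; the gripper holds the cap still by its knob, knob over 10.5 mm out, cap edge at least 50 mm above the rim and within 10 cm sideways of the tin, touching no lid or tin (z of sifter_lid in the frame of shaker_tin between 0.083 and 0.0885 m and horizontal distance between sifter_lid and tin_mouth below 0.004 m and angle between each of sifter_lid, shaker_tin's own z axis and vertical below 0.08 rad and height (world z) of cap above 0.148 m and horizontal distance between cap and shaker_tin below 0.1 m and value of joint cap_knob above 0.0105 m and contact force between the fingers and cap above 1 N and contact force between cap and shaker_tin below 0.1 N and contact force between cap and sifter_lid below 0.1 N and linear speed of cap below 0.05 m/s); the arm keeps its last pose, push and grip.
It fails at once if the fingers touch the sifter lid (contact force between the fingers and sifter_lid above 0.5 N).
It fails at once if the cap is let go in mid-air, well above its seat or the worktop (height (world z) of cap above 0.105 m and contact force between the fingers and cap below 0.02 N).
It fails at once if the sifter lid falls out of the cap in mid-air: more than 10 mm below its place in the cap, off the tin (z of sifter_lid in the frame of cap below -0.016 m and horizontal distance between sifter_lid and shaker_tin above 0.012 m).
It fails at once if the tin is tipped or pushed more than 5 cm (angle between shaker_tin's own z axis and vertical above 0.3 rad or distance of shaker_tin from where it was at the start of the episode above 0.05 m).
It fails at once if a bystander is pushed more than 3 cm (distance of any of mug_a, mug_b, teaspoon, coffee_canister, tea_canister, lemon from where it was at the start of the episode above 0.03 m).
It also fails if it takes over 51 s, if anything falls off the work surface, if the arm or the gripper's body presses on something with over 40 N, if the wrist force passes 120 N, or if a joint passes its speed limit or range.

## Robot

A 6-joint arm with a two-finger parallel gripper is mounted at the origin on a cart in front of the work surface, level with it; the furniture and walls round the work are solid. World frame = base frame: x ahead of the robot, y to its left, z up, the work surface at z = 0. Lengths are in m, angles in rad, forces in N, time in s.
With the tool pointing down it reaches from about 0.4 to 0.825 m from the base axis. Payload 7 kg.
Tool frame: the origin (TCP) lies at the very end of the fingers, on their centre line; the grasp point (between the pads) lies 19 mm behind it; z points along the fingers, y is the line along which they close (so a half turn about z gives the same grasp; the last joint's range is limited). The gripper opens to 88 mm and grips with 3 to 60 N. Pads are 19 mm wide; open, the fingers measure 130 mm over their backs; the gripper's body (78 mm by 193 mm) begins 47 mm behind the grasp point.
Start: joints at [1.582, 0.359, 0.012, 0, -1.224, -0.288], TCP at [0.184, 0.649, 0.227] pointing down, gripper open.
Joint ranges: [-3.07, 3.07], [-1.43, 2.12], [-1.02, 1.25], [-3.03, 1.67], [-3.05, -0], [-3.03, 3.03]. Speed limits (rad/s): [2.39, 2.39, 3.01, 3.14, 3.14, 3.14].

## Interface

Orientations are given as [roll, pitch, yaw] about the fixed x, y, z axes, in that order (R = Rz(yaw) Ry(pitch) Rx(roll)).
In Python, from station import arm gives the robot as it stands. The module is installed in compiled form; this text tells all that it offers.
- The arm moves only by the shell command python3 -m crank 'ROWS' [FORCE]. ROWS is JSON, a list of rows, each an object of numbers: "dx", "dy", "dz": the shift along the world's x, y, z in m; "twist": the turn about the world's z in degrees; "grip": the opening, from -1 (shut) to 1 (fully open). A call has exactly 5 rows; each row is the pose to reach, as a shift and turn from the pose commanded when the call began; what a row does not reach only later rows make up. A row lasts 1/12 s, in which the tool goes at most 41.7 mm and 7.16 degrees, less where a joint would pass 70% of its speed; a pose out of reach is approached as far as the arm can. A call with a gripper value outside its range is refused whole. The fingers move at their own pace and stop on an object; FORCE is the grip in N (left out, the last holds). Time passes only in rows, so rows that repeat a pose let the fingers close, or fill a call up. It gives the time, the measured TCP pose, the force, the opening and the grip force at its end, in the units of the state.
- arm.get_state(): the state, without advancing time (a new reading comes with each control period).
- arm.grab_frame(name): name is "scene" or "side" or "wrist"; returns the picture (400x640x3 uint8, red, green, blue); there is no depth.
- arm.get_calibration(name): a dict with "fx", "fy", "cx", "cy" (pixels), "cam_to_world" (4x4, takes a point from camera to world coordinates); the wrist camera has in their place "tool_from_camera" (4x4, takes a point from camera to tool coordinates, whose origin is the TCP and whose axes are the flange's). Camera axes: x right, y down, z forward; pixel columns grow to the right and rows downward; lengths in m; the calibration is good to about 2 mm. A picture is of the moment at which its call begins: read the wrist's pose just before it. get_calibration takes no time and is no camera call.
- arm.job_done(): hands the job in; it is judged then, once.
The state is a dict: "t": time; "q": joint angles; "qd": joint speeds; "joint_efforts": joint torques, N m; "eef_pos": TCP position; "ee_rot": TCP orientation; "force": force on the tool from outside, world axes, zero at the start; "moment": the same for the moment, N m; "width": finger opening in m; "gripper_force": force on a finger pad.
Only numpy, scipy, OpenCV 4.12 (cv2) and the standard library are available. Lean on these libraries where they do the work, as an engineer would, in place of code of your own. Each camera call takes 0.05 s, during which the arm holds its last target. There are 200 camera calls.

## Working session

There is one attempt and no reset: what is moved stays moved. The work goes in short steps, Python scripts to look and compute and a shell command to move; the robot and the scene stay as the last step left them, time stands still between calls to the robot, and variables do not carry over. Pictures are saved under pics/ and viewed, at most 10 in all, crops included, and the job is handed in when it is done.

```bash
mkdir -p pics; cat > h.py <<'E'
import numpy as np, cv2
from station import arm
from scipy.spatial.transform import Rotation as R
def grab(n,fn=None):
    s=arm.get_state(); im=arm.grab_frame(n); bgr=cv2.cvtColor(im,cv2.COLOR_RGB2BGR)
    if fn: cv2.imwrite('pics/'+fn,bgr)
    c=arm.get_calibration(n)
    if n=='wrist':
        T=np.eye(4);T[:3,:3]=R.from_euler('xyz',s['ee_rot']).as_matrix();T[:3,3]=s['eef_pos'];T=T@np.array(c['tool_from_camera'])
    else: T=np.array(c['cam_to_world'])
    return bgr,c,T
def ray(c,T,u,v):
    d=T[:3,:3]@np.array([(u-c['cx'])/c['fx'],(v-c['cy'])/c['fy'],1]); return T[:3,3],d/np.linalg.norm(d)
def onz(c,T,u,v,z):
    o,d=ray(c,T,u,v); return o+d*(z-o[2])/d[2]
def proj(c,T,p):
    q=np.linalg.inv(T)@np.append(p,1); return q[0]/q[2]*c['fx']+c['cx'],q[1]/q[2]*c['fy']+c['cy']
E
python3 - <<'E'
from h import *
print(arm.get_state())
a=grab('scene','s0.png');b=grab('side','d0.png');w=grab('wrist','w0.png')
for x in (a,b,w): print(x[2].round(3).tolist(), x[1]['fx'])
E
```

```text
{'t': 0.0, 'q': array([ 1.58211865e+00,  3.59406420e-01,  1.10574833e-02, -3.92921266e-04,
       -1.22409105e+00, -2.88103118e-01]), 'qd': array([ 2.68374737e-04,  1.28593647e-03, -1.08921319e-03,  7.67096633e-04,
        7.47624205e-05,  4.57442965e-05]), 'joint_efforts': array([-4.73323835e-04, -5.82711017e+01,  2.93048537e+01,  6.99741796e+00,
        7.01118741e-03, -1.57665850e-04]), 'eef_pos': array([0.18432599, 0.64883045, 0.22560175]), 'ee_rot': array([ 3.13991178e+00, -1.12926361e-04, -2.76914516e-01]), 'force': array([-0.64284649, -0.00235898, -0.36399258]), 'moment': array([-0.0007233 ,  0.00914991,  0.05646902]), 'gripper_force': 0.0, 'width': 0.0875524923531816}
[[0.837, -0.324, 0.44, 0.073], [-0.546, -0.526, 0.652, -0.897], [0.02, -0.786, -0.618, 0.777], [0.0, 0.0, 0.0, 1.0]] 436.45987580100285
[[0.998, 0.03, -0.05, 0.623], [0.058, -0.67, 0.74, -1.059], [-0.011, -0.741, -0.671, 0.932], [0.0, 0.0, 0.0, 1.0]] 477.0962789823474
[[-0.273, -0.924, -0.266, 0.256], [-0.962, 0.263, 0.074, 0.628], [0.001, 0.276, -0.961, 0.384], [0.0, 0.0, 0.0, 1.0]] 305.74734265673266
```

View pics/s0.png

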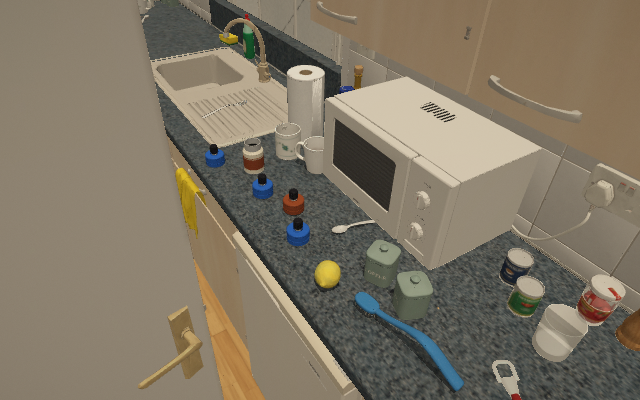

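View pics/d0.png

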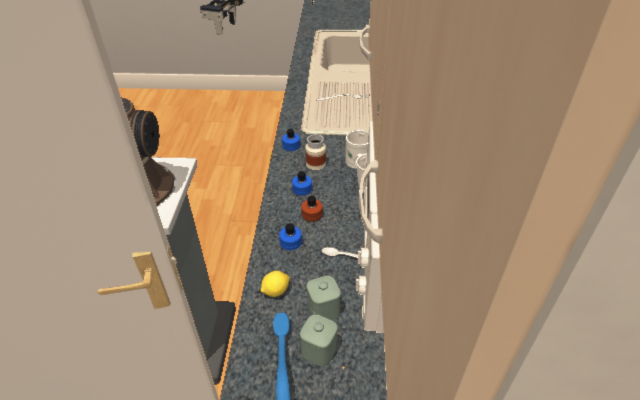

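The scene view shows the red-brown cap at (293,203). The look-alikes are the blue caps at (215,156), (262,188) and (298,233), and the tin at (253,157) has a red-brown band. In the side view the cap is at (312,208) and the tin at (316,152). By its colour I choose the cap at (293,203). Next I'll measure and check it in a close crop.

```bash
python3 - <<'E'
from h import *
out=[]
def tri(r1,r2):
    (o1,d1),(o2,d2)=r1,r2
    A=np.array([d1,-d2]).T; t=np.linalg.lstsq(A,o2-o1,rcond=None)[0]
    p,q=o1+d1*t[0],o2+d2*t[1]; return (p+q)/2,np.linalg.norm(p-q)
ks=[];rs=[]
for n,f,(x0,y0,x1,y1) in (('scene','a',(230,130,330,230)),('side','b',(280,120,350,240))):
    im,c,T=grab(n); hsv=cv2.cvtColor(im,cv2.COLOR_BGR2HSV)
    red=(((hsv[...,0]<14)|(hsv[...,0]>172))&(hsv[...,1]>130)&(hsv[...,2]>50)).astype(np.uint8)
    m=np.zeros_like(red);m[y0:y1,x0:x1]=red[y0:y1,x0:x1]
    N,L,S,C=cv2.connectedComponentsWithStats(m)
    for i in range(1,N):
        if S[i,4]>40:
            print(n,S[i],C[i].round(1)); 
            # bbox-centre horizontally
            x,y,w,h,_=S[i]; print('  on z=.02',onz(c,T,C[i][0],C[i][1],.02).round(3),' z=.05',onz(c,T,C[i][0],C[i][1],.05).round(3))
    out.append(cv2.resize(im[y0:y1,x0:x1],(300,300) if n=='scene' else (300,514),interpolation=cv2.INTER_CUBIC))
h=max(o.shape[0] for o in out)
cv2.imwrite('pics/crop1.png',np.hstack([cv2.copyMakeBorder(o,0,h-o.shape[0],0,0,cv2.BORDER_CONSTANT) for o in out]))
E
```

```text
scene [243 156  21  14 200] [253.3 163.5]
  on z=.02 [0.541 0.14  0.02 ]  z=.05 [0.523 0.098 0.05 ]
scene [283 194  21  21 345] [293.1 204.8]
  on z=.02 [ 0.542 -0.099  0.02 ]  z=.05 [ 0.523 -0.13   0.05 ]
side [306 153  20  13 166] [315.2 159.9]
  on z=.02 [0.539 0.136 0.02 ]  z=.05 [0.542 0.097 0.05 ]
side [301 200  21  22 334] [311.5 210.8]
  on z=.02 [ 0.543 -0.097  0.02 ]  z=.05 [ 0.546 -0.128  0.05 ]
```

View pics/crop1.png

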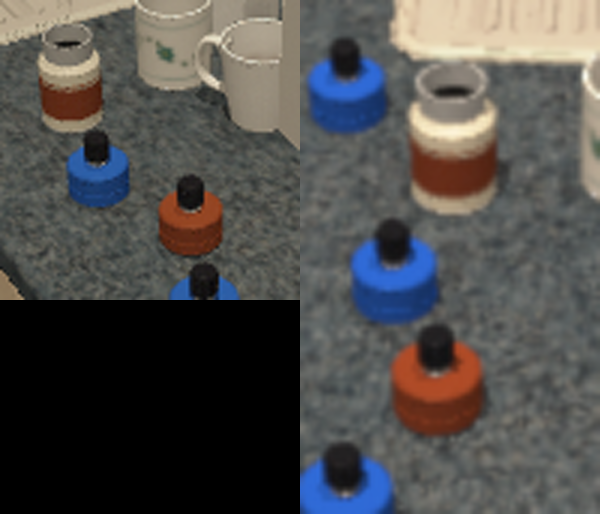

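The crop confirms the choice: the red cap is under its black knob (scene 293,193; side 312,201), and the tin is open with the mouth at scene (253,144) and side (316,139). Blue caps stand close on both sides.

```bash
python3 - <<'E'
from h import *
def cal(n):
    c=arm.get_calibration(n); return c,np.array(c['cam_to_world'])
a=cal('scene');b=cal('side')
def P(n,u,v,z): 
    p=onz(*(a if n=='s' else b),u,v,z); return p[:2].round(3)
print('cap knob',P('s',293.3,193.5,.055),P('d',311.7,200.8,.055))
print('tin mouth',P('s',252.7,143.7,.098),P('d',315.5,138.7,.098))
print('blue1',P('d',301.9,175.5,.055),P('s',262.2,179,.055))
print('blue2',P('d',290.3,228.5,.055),P('s',298,224,.055))
print('blue3',P('d',290.5,133,.055),P('s',215,149,.055))
print('mugtops',P('s',288,129,.094),P('s',316,142,.094))
print('micro foot',P('s',326,178,0.01),P('s',432,264,0.01),'top', P('s',326,98,.26))
print('spoon',P('s',333,230,0),'tap',P('s',264,80,0))
E
```

```text
cap knob [ 0.546 -0.094] [ 0.544 -0.094]
tin mouth [0.539 0.127] [0.541 0.14 ]
blue1 [0.508 0.014] [0.505 0.009]
blue2 [ 0.496 -0.202] [ 0.492 -0.206]
blue3 [0.454 0.231] [0.455 0.224]
mugtops [0.676 0.155] [0.708 0.044]
micro foot [ 0.698 -0.03 ] [ 0.716 -0.455] top [ 0.702 -0.008]
spoon [ 0.59  -0.222] tap [0.887 0.723]
```

```bash
python3 -m crank '[{"dx":0.018,"dy":-0.037,"dz":0.005,"grip":1},{"dx":0.036,"dy":-0.074,"dz":0.01,"grip":1},{"dx":0.054,"dy":-0.111,"dz":0.015,"grip":1},{"dx":0.072,"dy":-0.148,"dz":0.02,"grip":1},{"dx":0.09,"dy":-0.185,"dz":0.02,"grip":1}]' 20; python3 -c "
from h import *
s=arm.get_state();print(s['q'].round(3),s['ee_rot'].round(3),s['eef_pos'].round(3))"
```

```text
[ 1.582  0.359  0.012 -0.    -1.224 -0.288] [ 3.141 -0.    -0.277] [0.184 0.649 0.226]invalid input at $[0]: expected keys dx, dy, dz, twist, grip
```

```bash
python3 -m crank '[{"dx":0.018,"dy":-0.037,"dz":0.005,"twist":0,"grip":1},{"dx":0.036,"dy":-0.074,"dz":0.01,"twist":0,"grip":1},{"dx":0.054,"dy":-0.111,"dz":0.015,"twist":0,"grip":1},{"dx":0.072,"dy":-0.148,"dz":0.02,"twist":0,"grip":1},{"dx":0.09,"dy":-0.185,"dz":0.02,"twist":0,"grip":1}]' 20; python3 -c "
from h import *
s=arm.get_state();print(s['q'].round(3),s['ee_rot'].round(3),s['eef_pos'].round(3))"
```

```text
t: 0.67
eef_pos: [0.2751, 0.4629, 0.2475]
ee_rot: [-3.14, -0.0, -0.276]
force: [1.5, 0.8, 0.1]
width: 0.0878
gripper_force: 0.0
[ 1.399  0.119 -0.258  0.    -1.192 -0.105] [-3.14  -0.    -0.276] [0.275 0.463 0.247]
```

```bash
python3 -m crank '[{"dx":0.018,"dy":-0.037,"dz":0.005,"twist":-6,"grip":1},{"dx":0.036,"dy":-0.074,"dz":0.01,"twist":-12,"grip":1},{"dx":0.054,"dy":-0.111,"dz":0.01,"twist":-18,"grip":1},{"dx":0.072,"dy":-0.148,"dz":0.01,"twist":-24,"grip":1},{"dx":0.09,"dy":-0.185,"dz":0.01,"twist":-30,"grip":1}]' 20;  python3 -m crank '[{"dx":0.018,"dy":-0.037,"dz":0,"twist":-7,"grip":1},{"dx":0.036,"dy":-0.074,"dz":0,"twist":-14,"grip":1},{"dx":0.054,"dy":-0.111,"dz":0,"twist":-21,"grip":1},{"dx":0.072,"dy":-0.148,"dz":0,"twist":-28,"grip":1},{"dx":0.09,"dy":-0.185,"dz":0,"twist":-35,"grip":1}]' 20; python3 -m crank '[{"dx":0.018,"dy":-0.037,"dz":0,"twist":-5,"grip":1},{"dx":0.036,"dy":-0.074,"dz":0,"twist":-9.2,"grip":1},{"dx":0.054,"dy":-0.111,"dz":0,"twist":-9.2,"grip":1},{"dx":0.054,"dy":-0.111,"dz":0,"twist":-9.2,"grip":1},{"dx":0.054,"dy":-0.111,"dz":0,"twist":-9.2,"grip":1}]'
python3 - <<'E'
from h import *
im,c,T=grab('wrist','w1.png'); print(T.round(3).tolist())
s=arm.get_state();print(s['q'].round(3),s['ee_rot'].round(4),s['eef_pos'].round(4))
for p in ([.545,-.094,.067],[.54,.133,.098],[.545,-.094,.037]): print(np.round(proj(c,T,p)))
E
```

```text
t: 1.08
eef_pos: [0.3648, 0.2774, 0.257]
ee_rot: [-3.141, 0.0, -0.805]
force: [-0.2, 0.8, -0.0]
width: 0.0878
gripper_force: 0.0
t: 1.5
eef_pos: [0.4548, 0.0923, 0.257]
ee_rot: [-3.141, 0.001, -1.417]
force: [1.4, 0.1, -0.7]
width: 0.0875
gripper_force: 0.0
t: 1.92
eef_pos: [0.5087, -0.019, 0.256]
ee_rot: [3.141, -0.0, -1.577]
force: [-0.4, 0.2, 0.1]
width: 0.0876
gripper_force: 0.0
[[-1.0, 0.006, 0.001, 0.508], [0.006, 0.961, 0.276, -0.095], [0.001, 0.276, -0.961, 0.414], [0.0, 0.0, 0.0, 1.0]]
[ 0.352  0.064 -0.3   -0.    -1.208 -0.355] [ 3.1408e+00 -1.0000e-04 -1.5745e+00] [ 0.5084 -0.0177  0.2562]
[285. 115.]
[293. 312.]
[287. 115.]
```

View pics/w1.png

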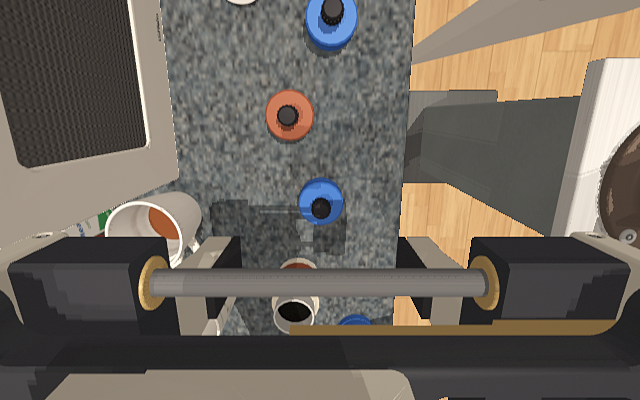

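The wrist view shows the red cap at (289,115) with its knob at (287,116), both almost straight below the camera. The tin mouth, near (294,316), is half hidden by the gripper. I'll measure the cap now, then move back over the tin for a clean look.

```bash
cat >> h.py <<'E'
def capm(im,c,T,ztop=.037,zk=.067,win=None):
    hsv=cv2.cvtColor(im,cv2.COLOR_BGR2HSV)
    red=(((hsv[...,0]<14)|(hsv[...,0]>172))&(hsv[...,1]>90)&(hsv[...,2]>60)).astype(np.uint8)
    if win: m=np.zeros_like(red);x0,y0,x1,y1=win;m[y0:y1,x0:x1]=1;red&=m
    cs,_=cv2.findContours(red,cv2.RETR_EXTERNAL,cv2.CHAIN_APPROX_NONE); k=max(cs,key=cv2.contourArea)
    e=cv2.fitEllipse(cv2.convexHull(k)); return e, onz(c,T,*e[0],ztop)
E
python3 - <<'E'
from h import *
im,c,T=grab('wrist')
e,p=capm(im,c,T,win=(240,70,340,160)); print(e,p.round(4), onz(c,T,*e[0],.025).round(4))
x0,y0,x1,y1=262,92,314,142
g=im[y0:y1,x0:x1].max(2); m=(g<75).astype(np.uint8)
N,L,S,C=cv2.connectedComponentsWithStats(m); i=1+S[1:,4].argmax(); u,v=C[i]+[x0,y0]; print(S[i],u,v,onz(c,T,u,v,.067).round(4),onz(c,T,u,v,.055).round(4))
E
python3 -m crank '[{"dx":0.006,"dy":0.04,"dz":0,"twist":0,"grip":1},{"dx":0.012,"dy":0.08,"dz":0,"twist":0,"grip":1},{"dx":0.018,"dy":0.12,"dz":0,"twist":0,"grip":1},{"dx":0.024,"dy":0.16,"dz":0,"twist":0,"grip":1},{"dx":0.03,"dy":0.2,"dz":0,"twist":0,"grip":1}]' 
python3 -m crank '[{"dx":0,"dy":0.02,"dz":0,"twist":0,"grip":1},{"dx":0,"dy":0.02,"dz":0,"twist":0,"grip":1},{"dx":0,"dy":0.02,"dz":0,"twist":0,"grip":1},{"dx":0,"dy":0.02,"dz":0,"twist":0,"grip":1},{"dx":0,"dy":0.02,"dz":0,"twist":0,"grip":1}]' 
python3 - <<'E'
from h import *
im,c,T=grab('wrist'); print(T[:3,3].round(4))
u,v=proj(c,T,[.54,.133,.098]);print(u,v)
x,y=int(u)-60,int(v)-60; print(x,y)
cv2.imwrite('pics/w2raw.png',im)
cv2.imwrite('pics/w2.png',cv2.resize(im[max(y,0):y+120,x:x+120],None,fx=4,fy=4,interpolation=cv2.INTER_CUBIC))
print(arm.get_state()['eef_pos'])
E
```

```text
((288.9064636230469, 113.27727508544922), (48.912628173828125, 51.79594802856445), 165.85752868652344) [ 0.543  -0.0944  0.037 ] [ 0.5441 -0.0944  0.025 ]
[ 15  12  22  21 300] 286.76666666666665 114.55333333333334 [ 0.5426 -0.093   0.067 ] [ 0.5438 -0.093   0.055 ]
t: 2.43
eef_pos: [0.5374, 0.1869, 0.2572]
ee_rot: [-3.141, 0.001, -1.569]
force: [1.2, -0.1, 0.3]
width: 0.0877
gripper_force: 0.0
t: 2.85
eef_pos: [0.5379, 0.2033, 0.2569]
ee_rot: [-3.141, 0.0, -1.571]
force: [0.5, 0.3, -0.2]
width: 0.0874
gripper_force: 0.0
[0.5378 0.1275 0.4152]
316.45367421765116 119.6050729209061
256 59
[0.53809937 0.202955   0.25695612]
```

View pics/w2.png

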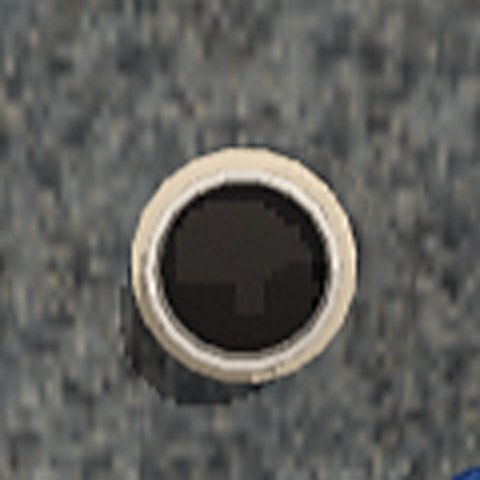

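The crop shows the tin from above. The dark bore and bright steel rim are centred near crop (244,267), which is full-image pixel (317,126).

```bash
python3 - <<'E'
from h import *
im,c,T=grab('wrist')
x0,y0=280,90; r=im[90:165,280:355]
m=(r.max(2)<70).astype(np.uint8)
N,L,S,C=cv2.connectedComponentsWithStats(m); print(S[1:,:])
cy,cx=126-y0,317-x0; i=L[cy,cx]; k,_=cv2.findContours((L==i).astype(np.uint8),cv2.RETR_EXTERNAL,cv2.CHAIN_APPROX_NONE)
e=cv2.fitEllipse(k[0]); print(e, onz(c,T,e[0][0]+x0,e[0][1]+y0,.098).round(4))
m=(r.max(2)>185).astype(np.uint8); ys,xs=np.nonzero(m)
E
```

```text
[[  68    0    5    2    8]
 [  59    4    3    4    6]
 [  43    6    1    1    1]
 [  48    8    1    1    1]
 [  53   11    1    1    1]
 [  55   12    4    4    6]
 [  16   15   42   42 1391]
 [  64   24    3   11   15]
 [  74   25    1    2    2]
 [   6   35   37   36  303]
 [  65   38    1    1    1]
 [  64   45    4    8   12]
 [  71   49    1    4    4]
 [   6   51    1    1    1]
 [  63   56    1    4    4]
 [  71   59    1    2    2]
 [  67   61    3    2    4]
 [  48   63    1    1    1]
 [   2   65    1    1    1]
 [  45   64    1    1    1]
 [  69   64    5    6   20]
 [  73   72    2    3    4]]
((36.687530517578125, 35.737606048583984), (40.84389114379883, 41.53398895263672), 166.2188262939453) [0.5399 0.1387 0.098 ]
```

```bash
python3 -m crank '[{"dx":0.001,"dy":-0.04,"dz":0,"twist":0,"grip":1},{"dx":0.002,"dy":-0.08,"dz":0,"twist":0,"grip":1},{"dx":0.003,"dy":-0.12,"dz":0,"twist":0,"grip":1},{"dx":0.004,"dy":-0.16,"dz":0,"twist":0,"grip":1},{"dx":0.005,"dy":-0.2,"dz":0,"twist":0,"grip":1}]' >/dev/null
python3 -m crank '[{"dx":0,"dy":-0.035,"dz":-0.01,"twist":0,"grip":1},{"dx":0,"dy":-0.065,"dz":-0.03,"twist":0,"grip":1},{"dx":0,"dy":-0.085,"dz":-0.06,"twist":0,"grip":1},{"dx":0,"dy":-0.097,"dz":-0.09,"twist":0,"grip":1},{"dx":0,"dy":-0.097,"dz":-0.12,"twist":0,"grip":1}]' >/dev/null
python3 -m crank '[{"dx":0,"dy":0,"dz":-0.01,"twist":0,"grip":1},{"dx":0,"dy":0,"dz":-0.02,"twist":0,"grip":1},{"dx":0,"dy":0,"dz":-0.02,"twist":0,"grip":1},{"dx":0,"dy":0,"dz":-0.02,"twist":0,"grip":1},{"dx":0,"dy":0,"dz":-0.02,"twist":0,"grip":1}]'
python3 - <<'E'
from h import *
im,c,T=grab('wrist','w3.png'); s=arm.get_state(); print(s['eef_pos'],s['ee_rot'])
for p in ([.543,-.094,.067],[.543,-.094,.037]): print(np.round(proj(c,T,p)))
E
```

```text
t: 4.2
eef_pos: [0.5447, -0.0933, 0.1183]
ee_rot: [-3.139, 0.0, -1.571]
force: [0.2, -0.8, -0.7]
width: 0.0875
gripper_force: 0.0
[ 0.54467214 -0.093243    0.11827244] [-3.13875668e+00  2.09268443e-04 -1.57091715e+00]
[321. 221.]
[321. 209.]
```

View pics/w3.png

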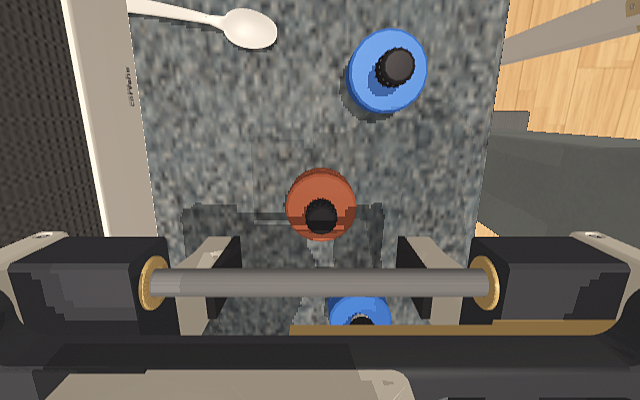

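The cap is at (321,205), centred between the fingers. Its knob is at (321,216), so I'll check the y offset by fitting.

```bash
python3 - <<'E'
from h import *
im,c,T=grab('wrist')
e,p=capm(im,c,T,win=(270,150,370,262)); print(e,p.round(4), onz(c,T,*e[0],.025).round(4))
x0,y0,x1,y1=296,190,346,240
m=(im[y0:y1,x0:x1].max(2)<60).astype(np.uint8)
N,L,S,C=cv2.connectedComponentsWithStats(m); i=1+S[1:,4].argmax(); x,y,w,h,a=S[i]; print(x+x0,y+y0,w,h,onz(c,T,C[i][0]+x0,C[i][1]+y0,.057).round(4))
print('bottom edge knob top rim',onz(c,T,x+x0+w/2,y+y0+h,.067).round(4))
E
```

```text
((320.50555419921875, 204.45799255371094), (70.5730972290039, 73.67162322998047), 0.9148107171058655) [ 0.5433 -0.0979  0.037 ] [ 0.5432 -0.0943  0.025 ]
305 199 32 35 [ 0.5432 -0.0946  0.057 ]
bottom edge knob top rim [ 0.543  -0.0842  0.067 ]
```

```bash
python3 -m crank '[{"dx":-0.001,"dy":-0.002,"dz":-0.02,"twist":0,"grip":1},{"dx":-0.001,"dy":-0.002,"dz":-0.045,"twist":0,"grip":1},{"dx":-0.001,"dy":-0.002,"dz":-0.07,"twist":0,"grip":1},{"dx":-0.001,"dy":-0.002,"dz":-0.09,"twist":0,"grip":1},{"dx":-0.001,"dy":-0.002,"dz":-0.1,"twist":0,"grip":1}]' 
python3 -m crank '[{"dx":0,"dy":0,"dz":-0.004,"twist":0,"grip":1},{"dx":0,"dy":0,"dz":-0.008,"twist":0,"grip":1},{"dx":0,"dy":0,"dz":-0.012,"twist":0,"grip":1},{"dx":0,"dy":0,"dz":-0.012,"twist":0,"grip":1},{"dx":0,"dy":0,"dz":-0.012,"twist":0,"grip":1}]'
```

```text
t: 4.72
eef_pos: [0.5418, -0.0955, 0.0152]
ee_rot: [3.14, -0.0, -1.572]
force: [0.1, 0.6, -0.2]
width: 0.0877
gripper_force: 0.0
t: 5.13
eef_pos: [0.5431, -0.0957, 0.0053]
ee_rot: [-3.14, 0.0, -1.572]
force: [0.2, 0.5, 0.4]
width: 0.0876
gripper_force: 0.0
```

```bash
for k in 1 2; do python3 -m crank '[{"dx":0,"dy":0,"dz":0,"twist":0,"grip":-1},{"dx":0,"dy":0,"dz":0,"twist":0,"grip":-1},{"dx":0,"dy":0,"dz":0,"twist":0,"grip":-1},{"dx":0,"dy":0,"dz":0,"twist":0,"grip":-1},{"dx":0,"dy":0,"dz":0,"twist":0,"grip":-1}]' 25; done
```

```text
t: 5.55
eef_pos: [0.5426, -0.0957, 0.0047]
ee_rot: [-3.141, 0.0, -1.572]
force: [-0.1, -0.9, -0.4]
width: 0.0601
gripper_force: 0.0
t: 5.97
eef_pos: [0.5426, -0.0957, 0.0047]
ee_rot: [-3.141, -0.0, -1.572]
force: [0.1, 1.0, 3.1]
width: 0.0576
gripper_force: 24.9
```

```bash
python3 -m crank '[{"dx":0,"dy":0,"dz":0.01,"twist":0,"grip":-1},{"dx":0,"dy":0,"dz":0.025,"twist":0,"grip":-1},{"dx":0,"dy":0,"dz":0.045,"twist":0,"grip":-1},{"dx":0,"dy":0,"dz":0.07,"twist":0,"grip":-1},{"dx":0,"dy":0,"dz":0.1,"twist":0,"grip":-1}]'
python3 -m crank '[{"dx":0,"dy":0,"dz":0.03,"twist":0,"grip":-1},{"dx":0,"dy":0,"dz":0.06,"twist":0,"grip":-1},{"dx":0,"dy":0,"dz":0.06,"twist":0,"grip":-1},{"dx":0,"dy":0,"dz":0.06,"twist":0,"grip":-1},{"dx":0,"dy":0,"dz":0.06,"twist":0,"grip":-1}]'
python3 - <<'E'
from h import *
o=[]
for n in ('scene','side'):
    im,c,T=grab(n); s=arm.get_state(); u,v=map(int,proj(c,T,s['eef_pos'])); print(n,u,v,s['eef_pos'])
    o.append(cv2.resize(im[v-50:v+50,u-60:u+60],(480,400),interpolation=cv2.INTER_CUBIC)[:, :390])
cv2.imwrite('pics/c2.png',np.hstack(o))
E
```

```text
t: 6.38
eef_pos: [0.5406, -0.0958, 0.1043]
ee_rot: [3.137, -0.0, -1.572]
force: [1.6, 0.5, -2.9]
width: 0.0573
gripper_force: 24.9
t: 6.8
eef_pos: [0.5414, -0.0956, 0.1639]
ee_rot: [3.14, 0.001, -1.572]
force: [-0.4, 0.4, -3.3]
width: 0.0578
gripper_force: 24.9
scene 291 160 [ 0.54114438 -0.09569508  0.16327741]
side 309 170 [ 0.54114683 -0.0957421   0.16299356]
```

View pics/c2.png

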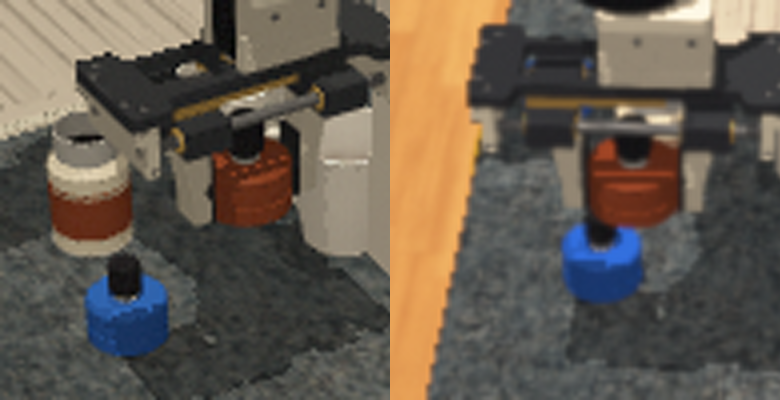

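The crops show both lids held level in the fingers. The wrist reads −3.3 N, which matches the weight of both lids. Now I'll carry them over to the tin.

```bash
python3 -m crank '[{"dx":0,"dy":0.015,"dz":0,"twist":0,"grip":-1},{"dx":0,"dy":0.04,"dz":0,"twist":0,"grip":-1},{"dx":-0.001,"dy":0.07,"dz":0,"twist":0,"grip":-1},{"dx":-0.001,"dy":0.1,"dz":0,"twist":0,"grip":-1},{"dx":-0.002,"dy":0.13,"dz":0,"twist":0,"grip":-1}]'
python3 -m crank '[{"dx":0,"dy":0.03,"dz":0,"twist":0,"grip":-1},{"dx":0,"dy":0.06,"dz":0,"twist":0,"grip":-1},{"dx":0,"dy":0.085,"dz":0,"twist":0,"grip":-1},{"dx":0,"dy":0.1,"dz":0,"twist":0,"grip":-1},{"dx":0,"dy":0.1035,"dz":0,"twist":0,"grip":-1}]'
python3 -m crank '[{"dx":0,"dy":0,"dz":-0.01,"twist":0,"grip":-1},{"dx":0,"dy":0,"dz":-0.02,"twist":0,"grip":-1},{"dx":0,"dy":0,"dz":-0.03,"twist":0,"grip":-1},{"dx":0,"dy":0,"dz":-0.035,"twist":0,"grip":-1},{"dx":0,"dy":0,"dz":-0.035,"twist":0,"grip":-1}]'
python3 - <<'E'
from h import *
o=[]
for n in ('scene','side'):
    im,c,T=grab(n); s=arm.get_state(); u,v=map(int,proj(c,T,s['eef_pos'])); print(n,u,v,s['eef_pos'])
    o.append(cv2.resize(im[v-30:v+50,u-39:u+39],(390,400),interpolation=cv2.INTER_CUBIC))
    hsv=cv2.cvtColor(im,cv2.COLOR_BGR2HSV)
    red=(((hsv[...,0]<14)|(hsv[...,0]>172))&(hsv[...,1]>130)&(hsv[...,2]>50)).astype(np.uint8)
    m=np.zeros_like(red);m[v-40:v+60,u-40:u+40]=red[v-40:v+60,u-40:u+40]
    N,L,S,C=cv2.connectedComponentsWithStats(m)
    for i in range(1,N):
        if S[i,4]>40: print(S[i],C[i].round(1))
    print('expected axis px', [np.round(proj(c,T,[.54,.139,z]),1) for z in (.04,.098,.14)])
cv2.imwrite('pics/c3.png',np.hstack(o))
E
```

```text
t: 7.32
eef_pos: [0.5395, 0.0351, 0.163]
ee_rot: [3.139, -0.001, -1.573]
force: [1.2, -0.6, -3.8]
width: 0.0579
gripper_force: 24.9
t: 7.73
eef_pos: [0.54, 0.1398, 0.1632]
ee_rot: [3.14, -0.001, -1.57]
force: [-0.8, -0.7, -3.4]
width: 0.0576
gripper_force: 24.9
t: 8.15
eef_pos: [0.5393, 0.1362, 0.1274]
ee_rot: [3.138, -0.002, -1.573]
force: [0.3, -0.2, -3.3]
width: 0.0578
gripper_force: 24.9
scene 250 133 [0.53994395 0.13661158 0.12841978]
[242 120  20  19 269] [251.8 129.7]
[243 156  21  14 200] [253.3 163.5]
expected axis px [array([252.6, 158.2]), array([251.3, 141.9]), array([250.3, 129.4])]
side 315 130 [0.54048209 0.13701893 0.12921339]
[305 118  20  18 276] [314.4 127.1]
[306 153  20  13 170] [315.3 159.8]
expected axis px [array([315.3, 154.3]), array([315.1, 138.9]), array([314.9, 127.2])]
```

View pics/c3.png

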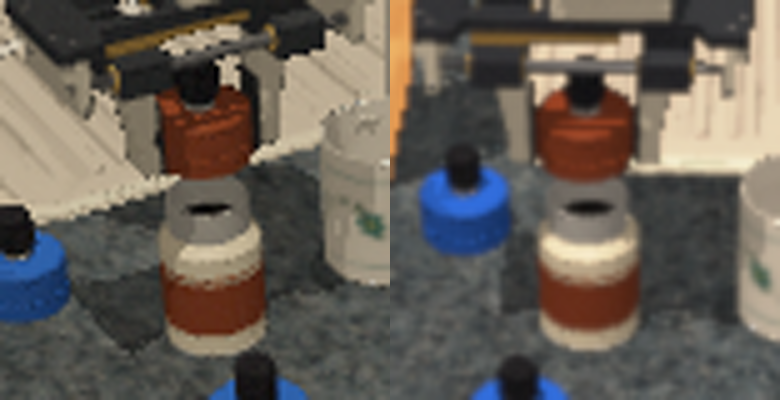

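Both views show the cap straight over the tin's mouth. In the scene view the cap is at (252,130) over the band at (253,163). In the side view it is at (314,127) over (315,160). I'll lower it slowly now.

```bash
python3 -m crank '[{"dx":0,"dy":0,"dz":-0.006,"twist":0,"grip":-1},{"dx":0,"dy":0,"dz":-0.012,"twist":0,"grip":-1},{"dx":0,"dy":0,"dz":-0.017,"twist":0,"grip":-1},{"dx":0,"dy":0,"dz":-0.022,"twist":0,"grip":-1},{"dx":0,"dy":0,"dz":-0.026,"twist":0,"grip":-1}]'
python3 -m crank '[{"dx":0,"dy":0,"dz":-0.002,"twist":0,"grip":-1},{"dx":0,"dy":0,"dz":-0.004,"twist":0,"grip":-1},{"dx":0,"dy":0,"dz":-0.006,"twist":0,"grip":-1},{"dx":0,"dy":0,"dz":-0.006,"twist":0,"grip":-1},{"dx":0,"dy":0,"dz":-0.006,"twist":0,"grip":-1}]'
```

```text
t: 8.67
eef_pos: [0.5403, 0.1377, 0.1029]
ee_rot: [3.141, -0.0, -1.572]
force: [0.5, -0.1, -2.8]
width: 0.0579
gripper_force: 24.9
t: 9.08
eef_pos: [0.5405, 0.1378, 0.0976]
ee_rot: [-3.142, -0.0, -1.572]
force: [0.2, -0.9, -2.9]
width: 0.0578
gripper_force: 24.9
```

```bash
python3 -m crank '[{"dx":0,"dy":0,"dz":-0.001,"twist":0,"grip":-1},{"dx":0,"dy":0,"dz":-0.002,"twist":0,"grip":-1},{"dx":0,"dy":0,"dz":-0.003,"twist":0,"grip":-1},{"dx":0,"dy":0,"dz":-0.004,"twist":0,"grip":-1},{"dx":0,"dy":0,"dz":-0.004,"twist":0,"grip":-1}]'
python3 -m crank '[{"dx":0,"dy":0,"dz":-0.001,"twist":0,"grip":-1},{"dx":0,"dy":0,"dz":-0.002,"twist":0,"grip":-1},{"dx":0,"dy":0,"dz":-0.003,"twist":0,"grip":-1},{"dx":0,"dy":0,"dz":-0.003,"twist":0,"grip":-1},{"dx":0,"dy":0,"dz":-0.003,"twist":0,"grip":-1}]'
```

```text
t: 9.5
eef_pos: [0.5404, 0.1377, 0.0934]
ee_rot: [3.141, -0.0, -1.572]
force: [-0.1, 0.2, -3.6]
width: 0.0577
gripper_force: 24.9
t: 9.92
eef_pos: [0.5407, 0.1378, 0.0908]
ee_rot: [-3.141, 0.0, -1.572]
force: [-0.2, -1.2, -1.0]
width: 0.0579
gripper_force: 24.9
```

```bash
python3 -m crank '[{"dx":0,"dy":0,"dz":-0.0005,"twist":0,"grip":-1},{"dx":0,"dy":0,"dz":-0.001,"twist":0,"grip":-1},{"dx":0,"dy":0,"dz":-0.001,"twist":0,"grip":-1},{"dx":0,"dy":0,"dz":-0.001,"twist":0,"grip":-1},{"dx":0,"dy":0,"dz":-0.001,"twist":0,"grip":-1}]'
```

```text
t: 10.33
eef_pos: [0.5408, 0.1379, 0.0907]
ee_rot: [-3.141, 0.0, -1.571]
force: [-3.3, -1.1, 7.7]
width: 0.0576
gripper_force: 24.9
```

Firm contact at the expected seated height. I'll ease off slightly and open.

```bash
python3 -m crank '[{"dx":0,"dy":0,"dz":0.0007,"twist":0,"grip":-1},{"dx":0,"dy":0,"dz":0.0007,"twist":0,"grip":-1},{"dx":0,"dy":0,"dz":0.0007,"twist":0,"grip":0.8},{"dx":0,"dy":0,"dz":0.0007,"twist":0,"grip":0.8},{"dx":0,"dy":0,"dz":0.0007,"twist":0,"grip":0.8}]'
python3 -m crank '[{"dx":0,"dy":0,"dz":0,"twist":0,"grip":1},{"dx":0,"dy":0,"dz":0,"twist":0,"grip":1},{"dx":0,"dy":0,"dz":0,"twist":0,"grip":1},{"dx":0,"dy":0,"dz":0,"twist":0,"grip":1},{"dx":0,"dy":0,"dz":0,"twist":0,"grip":1}]'
python3 -m crank '[{"dx":0,"dy":0,"dz":0.02,"twist":0,"grip":1},{"dx":0,"dy":0,"dz":0.05,"twist":0,"grip":1},{"dx":0,"dy":0,"dz":0.08,"twist":0,"grip":1},{"dx":0,"dy":0.02,"dz":0.1,"twist":0,"grip":1},{"dx":0,"dy":0.04,"dz":0.12,"twist":0,"grip":1}]'
python3 -m crank '[{"dx":0,"dy":0.03,"dz":0,"twist":0,"grip":1},{"dx":0,"dy":0.03,"dz":0,"twist":0,"grip":1},{"dx":0,"dy":0.03,"dz":0,"twist":0,"grip":1},{"dx":0,"dy":0.03,"dz":0,"twist":0,"grip":1},{"dx":0,"dy":0.03,"dz":0,"twist":0,"grip":1}]'
python3 - <<'E'
from h import *
im,c,T=grab('wrist'); s=arm.get_state(); print(s['eef_pos'],T[:3,3])
u,v=map(int,proj(c,T,[.54,.139,.14])); print(u,v)
e,p=capm(im,c,T,ztop=.123,win=(u-70,v-70,u+70,v+70)); print(e,p.round(4))
x0,y0=u-40,v-40; m=(im[y0:y0+80,x0:x0+80].max(2)<60).astype(np.uint8)
N,L,S,C=cv2.connectedComponentsWithStats(m); i=1+S[1:,4].argmax(); print(S[i],C[i]+[x0,y0],[onz(c,T,C[i][0]+x0,C[i][1]+y0,z).round(4) for z in (.141,.153)])
sd,c2,T2=grab('side'); a,b=map(int,proj(c2,T2,[.54,.139,.1]))
cv2.imwrite('pics/c4.png',np.hstack([cv2.resize(im[v-60:v+60,u-60:u+60],(390,390)),cv2.resize(sd[b-35:b+35,a-35:a+35],(390,390),interpolation=cv2.INTER_CUBIC)]))
E
```

```text
t: 10.75
eef_pos: [0.5406, 0.1378, 0.0902]
ee_rot: [-3.142, 0.0, -1.572]
force: [-0.5, -0.3, -0.5]
width: 0.0725
gripper_force: 0.0
t: 11.17
eef_pos: [0.5405, 0.1378, 0.0902]
ee_rot: [3.142, -0.0, -1.572]
force: [0.2, 0.8, 1.1]
width: 0.0877
gripper_force: 0.0
t: 11.58
eef_pos: [0.5407, 0.1777, 0.2122]
ee_rot: [-3.14, 0.001, -1.573]
force: [0.7, -0.1, -0.5]
width: 0.0877
gripper_force: 0.0
t: 12.0
eef_pos: [0.5402, 0.2071, 0.2098]
ee_rot: [3.141, -0.001, -1.572]
force: [0.4, -0.5, -0.2]
width: 0.0875
gripper_force: 0.0
[0.54026092 0.20694811 0.20987726] [0.54014363 0.13140998 0.36811619]
318 125
((317.8113708496094, 123.50160217285156), (74.70288848876953, 77.49105072021484), 2.043105363845825) [0.5405 0.1384 0.123 ]
[ 24  24  33  35 418] [317.66507177 127.84688995] [array([0.5406, 0.1409, 0.141 ]), array([0.5406, 0.1404, 0.153 ])]
```

View pics/c4.png

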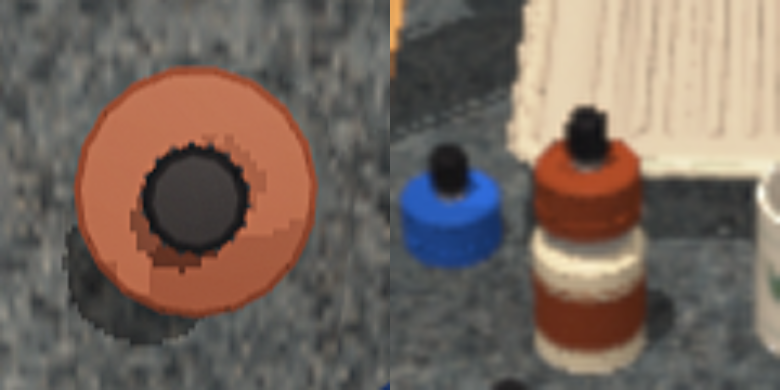

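The wrist crop shows the cap sitting concentric and level, with the knob at (318,128). The side crop shows it fully down over the neck. Next I'll grip the knob, keeping the fingertips about 4 mm above the cap's top.

```bash
python3 -m crank '[{"dx":0,"dy":-0.03,"dz":0,"twist":0,"grip":1},{"dx":0,"dy":-0.06,"dz":0,"twist":0,"grip":1},{"dx":0,"dy":-0.068,"dz":-0.015,"twist":0,"grip":1},{"dx":0,"dy":-0.068,"dz":-0.035,"twist":0,"grip":1},{"dx":0,"dy":-0.068,"dz":-0.055,"twist":0,"grip":1}]'
python3 -m crank '[{"dx":0,"dy":0,"dz":-0.01,"twist":0,"grip":1},{"dx":0,"dy":0,"dz":-0.02,"twist":0,"grip":1},{"dx":0,"dy":0,"dz":-0.0275,"twist":0,"grip":1},{"dx":0,"dy":0,"dz":-0.0275,"twist":0,"grip":1},{"dx":0,"dy":0,"dz":-0.0275,"twist":0,"grip":1}]'
```

```text
t: 12.52
eef_pos: [0.5408, 0.1384, 0.1552]
ee_rot: [-3.14, 0.001, -1.574]
force: [-0.3, 0.2, -1.3]
width: 0.0876
gripper_force: 0.0
t: 12.93
eef_pos: [0.5407, 0.1399, 0.1279]
ee_rot: [3.142, -0.0, -1.571]
force: [-0.4, -0.4, 1.3]
width: 0.0878
gripper_force: 0.0
```

```bash
for k in 1 2 3; do python3 -m crank '[{"dx":0,"dy":0,"dz":0,"twist":0,"grip":-1},{"dx":0,"dy":0,"dz":0,"twist":0,"grip":-1},{"dx":0,"dy":0,"dz":0,"twist":0,"grip":-1},{"dx":0,"dy":0,"dz":0,"twist":0,"grip":-1},{"dx":0,"dy":0,"dz":0,"twist":0,"grip":-1}]' 20 | grep -E "eef|force|width"; done
```

```text
eef_pos: [0.5406, 0.1399, 0.1281]
force: [-0.4, -0.0, 0.0]
width: 0.0599
gripper_force: 0.0
eef_pos: [0.5404, 0.1397, 0.1277]
force: [0.4, 0.7, -0.3]
width: 0.0266
gripper_force: 0.0
eef_pos: [0.5405, 0.1398, 0.1278]
force: [0.4, 0.5, -0.9]
width: 0.0224
gripper_force: 20.0
```

Gripped at 22 mm. I'll draw the knob up slowly, and past its 12 mm stop this will start to lift the cap.

```bash
python3 -m crank '[{"dx":0,"dy":0,"dz":0.0025,"twist":0,"grip":-1},{"dx":0,"dy":0,"dz":0.005,"twist":0,"grip":-1},{"dx":0,"dy":0,"dz":0.0075,"twist":0,"grip":-1},{"dx":0,"dy":0,"dz":0.01,"twist":0,"grip":-1},{"dx":0,"dy":0,"dz":0.011,"twist":0,"grip":-1}]' 30
python3 -m crank '[{"dx":0,"dy":0,"dz":0.001,"twist":0,"grip":-1},{"dx":0,"dy":0,"dz":0.002,"twist":0,"grip":-1},{"dx":0,"dy":0,"dz":0.003,"twist":0,"grip":-1},{"dx":0,"dy":0,"dz":0.004,"twist":0,"grip":-1},{"dx":0,"dy":0,"dz":0.005,"twist":0,"grip":-1}]'
```

```text
t: 14.6
eef_pos: [0.5404, 0.1398, 0.1392]
ee_rot: [3.142, 0.0, -1.572]
force: [-0.6, 0.8, -0.4]
width: 0.0223
gripper_force: 30.0
t: 15.02
eef_pos: [0.5404, 0.1397, 0.1437]
ee_rot: [3.141, -0.0, -1.572]
force: [0.6, -0.2, -2.4]
width: 0.022
gripper_force: 30.0
```

```bash
python3 -m crank '[{"dx":0,"dy":0,"dz":0.002,"twist":0,"grip":-1},{"dx":0,"dy":0,"dz":0.005,"twist":0,"grip":-1},{"dx":0,"dy":0,"dz":0.009,"twist":0,"grip":-1},{"dx":0,"dy":0,"dz":0.014,"twist":0,"grip":-1},{"dx":0,"dy":0,"dz":0.02,"twist":0,"grip":-1}]'
python3 -m crank '[{"dx":0,"dy":0,"dz":0.006,"twist":0,"grip":-1},{"dx":0,"dy":0,"dz":0.012,"twist":0,"grip":-1},{"dx":0,"dy":0,"dz":0.02,"twist":0,"grip":-1},{"dx":0,"dy":0,"dz":0.03,"twist":0,"grip":-1},{"dx":0,"dy":0,"dz":0.04,"twist":0,"grip":-1}]'
python3 -m crank '[{"dx":0,"dy":0,"dz":0.01,"twist":0,"grip":-1},{"dx":0,"dy":0,"dz":0.02,"twist":0,"grip":-1},{"dx":0,"dy":0,"dz":0.03,"twist":0,"grip":-1},{"dx":0,"dy":0,"dz":0.036,"twist":0,"grip":-1},{"dx":0,"dy":0,"dz":0.04,"twist":0,"grip":-1}]'
python3 -m crank '[{"dx":0,"dy":0,"dz":0,"twist":0,"grip":-1},{"dx":0,"dy":0,"dz":0,"twist":0,"grip":-1},{"dx":0,"dy":0,"dz":0,"twist":0,"grip":-1},{"dx":0,"dy":0,"dz":0,"twist":0,"grip":-1},{"dx":0,"dy":0,"dz":0,"twist":0,"grip":-1}]'
python3 - <<'E'
from h import *
o=[]
for n in ('scene','side'):
    im,c,T=grab(n); u,v=map(int,proj(c,T,[.54,.139,.13])); 
    o.append(cv2.resize(im[v-45:v+45,u-39:u+39],(390,450),interpolation=cv2.INTER_CUBIC))
cv2.imwrite('pics/c5.png',np.hstack(o))
E
```

```text
t: 15.43
eef_pos: [0.5404, 0.1397, 0.1642]
ee_rot: [3.141, -0.0, -1.572]
force: [0.6, 0.0, -1.8]
width: 0.0221
gripper_force: 30.0
t: 15.85
eef_pos: [0.5405, 0.1398, 0.2049]
ee_rot: [-3.141, -0.0, -1.572]
force: [0.7, -0.1, -2.4]
width: 0.0223
gripper_force: 30.0
t: 16.27
eef_pos: [0.5408, 0.1399, 0.245]
ee_rot: [-3.14, 0.001, -1.572]
force: [0.3, 0.3, -2.9]
width: 0.0219
gripper_force: 30.0
t: 16.68
eef_pos: [0.5403, 0.1397, 0.2432]
ee_rot: [3.141, -0.0, -1.572]
force: [0.1, -0.4, -2.3]
width: 0.0221
gripper_force: 30.0
```

View pics/c5.png

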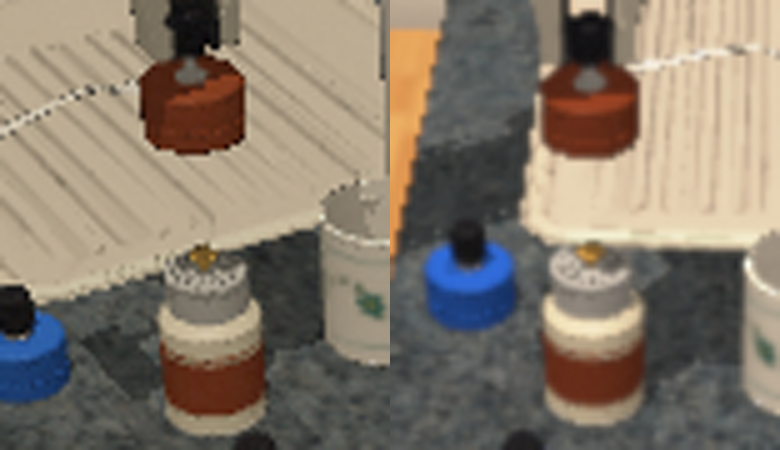

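Both views show the perforated sifter lid with its brass stud seated level in the tin. The cap hangs about 10 cm above by its drawn-out knob, so I'm handing the job in.

```bash
python3 -c "
from station import arm
print(arm.job_done())"
```

```text
the job is handed in; nothing more can be done
None
```

The job is handed in, and no verdict came back: the last pictures show the sifter lid seated level in the tin, and the gripper is holding the cap by its drawn-out knob about 10 cm above.

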